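# Hang the slotted drive bracket on the headed pin

## Task

Pick up the slotted aluminium bracket standing on the bench and hang it on the stand's pin: the pin's head is too big for the slot, so slide the slot sideways over the pin between head and post, then let the bracket down until the pin sits at the top of the notch at the slot's inner end. Leave it hanging there freely and upright, and do not disturb the hard drive, the screwdriver or the parts tray.

Things in the scene. Friction and masses are not known exactly. Their poses are not given: they have to be found in the camera images.
- bracket_tab (a point): Centre of the loose aluminium bracket's grip tab (12 mm thick x, 32 wide y), which rises mid-width from 110 to 155 mm above the underside; this point is at 132.5. Below it an upright plate 8 thick (x), 100 wide (y), 110 high, on a foot 40 (x) by 100 (y) by 10 high, all centred. About 0.32 kg. Axes: x through the plate, y to the edge where the slot opens, z up. It starts standing on the bench.
- bracket_mouth (a point): Open mouth of the bracket's slot, on the plate's +y edge, 50 mm from the middle, 80 mm above the underside. The slot is cut through the plate, 18 mm high (71 to 89 mm above the underside), and runs level from here inwards, past the middle to y = -9 mm. Same axes as the tab.
- bracket_notch (a point): Where the pin's axis lies when the bracket hangs properly: middle of the bracket, 92 mm above the underside, 40.5 below the tab point. The notch rises from the slot's inner end, 18 mm wide (y -9 to +9), 8 mm up beyond the slot to a flat top at 97 mm. With the pin half-way up the slot this point is 12 mm above the pin's axis. The bracket balances nearly upright here. Same axes.
- pin_mid (a point): Middle of the free length of the stand's pin, on its axis: a level steel rod, 10 mm diameter, 145 mm above the bench. x points along it to its free end, y level across it, z up. At x = +35 mm it ends in a head, a disc of 24 mm diameter, 6 thick; at x = -35 mm it enters the post. Either face of the bracket may look to the head.
- stand: The grey stand, fixed to the bench; its origin is under the base plate's centre, straight below the pin's middle, same axes as the pin. Base plate 150 (x) by 130 (y) by 12 mm. The post, 45 wide (y), 22 thick (x, from -57 to -35 mm), tops out 9 mm above the pin's axis.
- drive_center (a point): Centre of a loose hard drive lying flat on the bench, 102 x 147 x 26 mm; a bystander, leave it alone.
- screwdriver_grip (a point): Point in the handle of a loose black-handled screwdriver, 190 mm long, lying on the bench; x points along it to its tip; a bystander, leave it alone.
- tray_center (a point): Centre of a loose black parts tray, 100 x 130 x 35 mm, lying on the bench; a bystander, leave it alone.
There are look-alikes about, which are no part of the job. What is shaped like the part that bears bracket_tab but blue is not meant.

How it is judged:
By the outcome, as a careful person would: the job done as asked, in the order asked, and still so for the second after the job is handed in, with the robot touching nothing.
It also fails if it takes over 46 s, if anything falls off the work surface, if the arm or the gripper's body presses on something with over 40 N, if the wrist force passes 120 N, or if a joint passes its speed limit or range.

## Robot

A 7-joint arm with a two-finger parallel gripper is mounted at the origin on the work surface. World frame = base frame: x ahead of the robot, y to its left, z up, the work surface at z = 0. Lengths are in m, angles in rad, forces in N, time in s.
With the tool pointing down it reaches from about 0.35 to 0.9 m from the base axis. Payload 8.1 kg.
Tool frame: the origin (TCP) lies on the centre line of the jaws, within the pads' length; the fingertips stand 19 mm ahead of it and the grasp point (between the pads) is the TCP (arm.tip_reach is the distance from the TCP to the fingertips, in m); z points along the fingers, y is the line along which they close (so a half turn about z gives the same grasp; the last joint's range is limited). The gripper opens to 92 mm and grips with 3 to 60 N. Pads are 19 mm wide; open, the fingers measure 130 mm over their backs; the gripper's body (75 mm by 190 mm) begins 47 mm behind the grasp point.
Start: joints at [-1.272, 0.434, 0.025, 1.573, -0.012, 1.134, -0.075], TCP at [0.244, 0.575, 0.246] pointing down, gripper open.
Joint ranges: [-2.62, 2.62], [-0.44, 2.09], [-1.27, 1.32], [0.08, 2.57], [-1.32, 4.46], [0.12, 2], [-2.74, 2.74]. Speed limits (rad/s): [2.22, 2.22, 3.01, 3.01, 3.14, 3.14, 3.14].

## Interface

Orientations are given as a rotation vector (axis times angle).
In Python, from cell import arm gives the robot as it stands.
- The arm moves only by the tool arm_command, never from a script. Its argument "targets" is a list that holds one entry, the list of rows, each a list of 6 numbers: the shift along the tool's x, y, z in m, then the turn, a rotation vector about the tool's x, y, z in rad. A call has 1 to 10 rows; each row shifts and turns the commanded pose from where the row before left it, along the tool's axes as they then stand; what a row does not reach is not made up. A row lasts 1/8 s, in which the tool goes at most 62.5 mm and 10.7 degrees, less where a joint would pass 70% of its speed; a pose out of reach is approached as far as the arm can. A call with a gripper value outside its range is refused whole. "jaw" is the finger opening in m, from 0 to 0.0918, set as the call begins (left out, the last holds). The fingers move at their own pace and stop on an object; "newtons" is the grip in N (left out, the last holds). Time passes only in rows, so rows that do not move let the fingers close. It gives the time, the measured TCP pose, the force, the opening and the grip force at its end, in the units of the state.
- arm.observe(): the state, without advancing time (a new reading comes with each control period).
- arm.get_image(name): name is "scene" or "top"; returns a dict with "pixels" (480x640x3 uint8, red, green, blue), "z_map" (480x640 float32, m along the optical axis (not along the pixel's ray), 0 where there is no reading), "fx", "fy", "cx", "cy" (pixels), "xyz" and "rotation" of the camera in the world. Camera axes: x right, y down, z forward; pixel columns grow to the right and rows downward; lengths in m; the calibration is good to about 2 mm. A picture is of the moment at which its call begins.
- arm.sign_off(): hands the job in; it is judged then, once.
The state is a dict: "clock": time; "joints": joint angles; "dq": joint speeds; "joint_efforts": joint torques, N m; "position": TCP position; "ee_rot": TCP orientation; "force": force on the tool from outside, world axes, zero at the start; "ft_torque": the same for the moment, N m; "width": opening from 0.0 (shut) to 1.0 (fully open); "gripper_force": force on a finger pad.
Only numpy, scipy, OpenCV 4.12 (cv2) and the standard library are available. Lean on these libraries where they do the work, as an engineer would, in place of code of your own. Each camera call takes 0.05 s, during which the arm holds its last target. There are 200 camera calls.

## Working session

There is one attempt and no reset: what is moved stays moved. The work goes in short steps, Python scripts to look and compute and a tool call to move; the robot and the scene stay as the last step left them, time stands still between calls to the robot, and variables do not carry over. Pictures are saved under pics/ and viewed, at most 10 in all, crops included, and the job is handed in when it is done.

Besides the shell and the picture viewer there is one more tool, called by a JSON object that holds its "name" and its "arguments". arm_command: Moves the arm, as the interface text tells. Its arguments: {"type":"object","properties":{"targets":{"type":"array","items":{"type":"array","items":{"type":"array","items":{"type":"number"}}}},"jaw":{"type":"number"},"newtons":{"type":"number"}},"required":["targets"]}

```bash
mkdir -p pics; cat > h.py <<'E'
import numpy as np, cv2
from cell import arm
from scipy.spatial.transform import Rotation as R
def rot(r):
    r=np.asarray(r,float)
    return r if r.shape==(3,3) else (R.from_quat(r).as_matrix() if r.size==4 else R.from_rotvec(r).as_matrix())
def grab(n):
    d=arm.get_image(n); d['R']=rot(d['rotation']); d['p']=np.array(d['xyz']); return d
def cloud(d):
    z=d['z_map']; v,u=np.indices(z.shape)
    P=np.dstack([(u-d['cx'])/d['fx']*z,(v-d['cy'])/d['fy']*z,z])@d['R'].T+d['p']
    P[z==0]=np.nan; return P
def save(d,n): cv2.imwrite('pics/'+n,cv2.cvtColor(d['pixels'],cv2.COLOR_RGB2BGR))
E
python3 - <<'E'
from h import *
for n in('scene','top'):
    d=grab(n); save(d,n+'1.png'); np.savez('pics/%s1.npz'%n,P=cloud(d),px=d['pixels']); print(n,d['p'],np.round(d['R'],2).tolist(),d['fx'])
print(arm.observe())
E
```

```text
scene [0.89218206 0.5377072  0.71229044] [[-0.84, 0.39, -0.37], [0.54, 0.61, -0.58], [-0.0, -0.69, -0.73]] 450.33797754563585
top [0.51112907 0.04770834 0.95951749] [[-0.01, -1.0, 0.06], [-1.0, 0.01, 0.0], [-0.0, -0.06, -1.0]] 480.7118808480941
{'clock': 0.1, 'joints': array([-1.27157006,  0.43514866,  0.02495768,  1.57403397, -0.01161576,
        1.13400788, -0.07513259]), 'dq': array([ 0.0013741 , -0.0009544 ,  0.00100742, -0.00142943,  0.0015223 ,
       -0.00056557, -0.00013472]), 'joint_efforts': array([ 2.83587287e-03, -6.69124103e+01,  9.87592824e-01, -3.15151584e+01,
       -6.05457276e-02,  3.73647257e-02,  4.06767663e-05]), 'position': array([0.24429576, 0.57478696, 0.24501536]), 'ee_rot': array([-6.27058682e-01, -3.07819148e+00,  2.26435768e-03]), 'force': array([0.56557873, 0.53533383, 0.72189803]), 'ft_torque': array([-0.02786247,  0.00473119, -0.03960783]), 'gripper_force': 0.0, 'width': 1.000588756214578}
```

View pics/scene1.png

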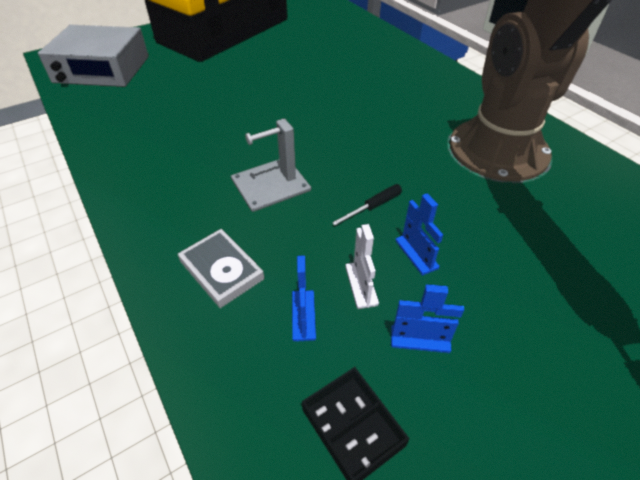

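View pics/top1.png

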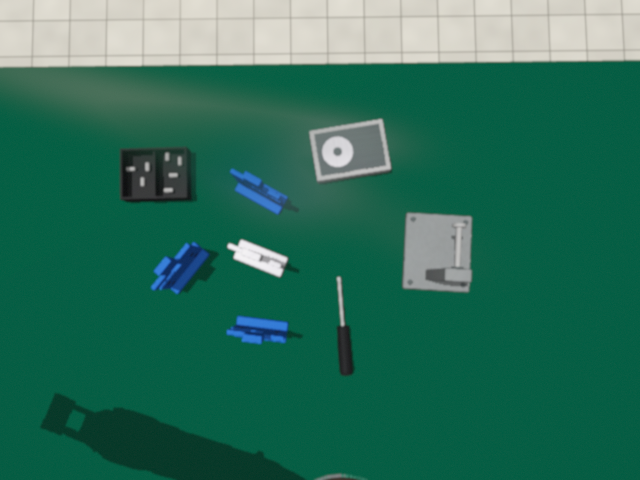

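Scene picture: the candidates are the silver/white bracket at scene (362,268) / top (262,258), and blue look-alikes at scene (303,300), (425,320), (420,235). I choose the white one. The stand is at scene (270,170) / top (438,252), with the pin head pointing up in the top image.

```bash
python3 - <<'E'
from h import *
a=np.load('pics/scene1.npz'); b=np.load('pics/top1.npz')
A=cv2.resize(a['px'][215:315,325:400],None,fx=5,fy=5,interpolation=2); B=cv2.resize(a['px'][110:215,220:320],None,fx=4,fy=4,interpolation=2)
C=np.zeros((500,790,3),np.uint8); C[:500,:375]=A; C[:420,385:785]=B
cv2.imwrite('pics/crop1.png',C[:,:,::-1])
for nm,f,(r0,r1,c0,c1),(s0,s1,t0,t1) in (('scene',a,(215,315,335,385),(110,215,225,315)),('top',b,(230,285,220,300),(205,300,395,480))):
    P=f['P'];px=f['px'].astype(int)
    sat=px.max(2)-px.min(2)
    def sel(r0,r1,c0,c1):
        m=np.zeros(sat.shape,bool); m[r0:r1,c0:c1]=1; return P[m&(sat<30)&(P[...,2]>.004)]
    Q=sel(r0,r1,c0,c1)
    for lo,hi in((.004,.02),(.02,.08),(.08,.105),(.115,.15),(.15,.162)):
        q=Q[(Q[:,2]>lo)&(Q[:,2]<hi)]
        if len(q)>5:
            rc=cv2.minAreaRect((q[:,:2]*1000).astype(np.float32)); print(nm,'brk',lo,hi,len(q),q.mean(0).round(4),q[:,2].max().round(4),np.round(rc[0],1),np.round(rc[1],1),round(rc[2],1))
    Q=sel(s0,s1,t0,t1)
    for lo,hi in((.005,.02),(.03,.12),(.125,.149),(.1515,.16)):
        q=Q[(Q[:,2]>lo)&(Q[:,2]<hi)]
        if len(q)>5:
            rc=cv2.minAreaRect((q[:,:2]*1000).astype(np.float32)); print(nm,'stand',lo,hi,len(q),q.mean(0).round(4),q[:,2].max().round(4),np.round(rc[0],1),np.round(rc[1],1),round(rc[2],1))
print(R.from_rotvec(arm.observe()['ee_rot']).as_matrix().round(3))
E
```

```text
scene brk 0.004 0.02 611 [0.5546 0.1497 0.0107] 0.0199 [525.8  96.9] [226.9  40.8] 67.6
scene brk 0.02 0.08 481 [0.5564 0.1638 0.0522] 0.0792 [550.7 155.3] [100.3   8.4] 68.3
scene brk 0.08 0.105 143 [0.5538 0.1565 0.0945] 0.1048 [551.7 154.6] [101.8   8.3] 69.7
scene brk 0.115 0.15 168 [0.5555 0.1614 0.1331] 0.1498 [550.6 154.9] [34.1 11.8] 69.0
scene brk 0.15 0.162 121 [0.551  0.1561 0.1548] 0.1574 [550.1 154.7] [32.3 12.1] 68.5
scene stand 0.005 0.02 2204 [ 0.568  -0.1859  0.0123] 0.0198 [ 558.  -193.9] [132.3 148.8] 85.9
scene stand 0.03 0.12 480 [ 0.5175 -0.1802  0.0763] 0.12 [ 520.  -187.3] [22.2 48. ] 24.0
scene stand 0.125 0.149 245 [ 0.541  -0.1839  0.1412] 0.149 [ 550.8 -187.1] [95.7 44. ] 2.4
scene stand 0.1515 0.16 159 [ 0.5269 -0.1908  0.1541] 0.1587 [ 548.6 -189.2] [98.6 45.6] 4.2
top brk 0.004 0.02 739 [0.5508 0.1497 0.0105] 0.0163 [550.4 152.3] [104.2  42. ] 67.7
top brk 0.02 0.08 11 [0.5365 0.1134 0.053 ] 0.0782 [551.8 143. ] [85.5  7.1] 62.6
top brk 0.115 0.15 15 [0.545  0.1368 0.1326] 0.1478 [544.8 136.8] [ 0.5 11. ] 65.5
top brk 0.15 0.162 139 [0.5508 0.151  0.1556] 0.1595 [551.  151.5] [32.  11.8] 67.7
top stand 0.005 0.02 4118 [ 0.5634 -0.1913  0.0127] 0.0198 [ 559.1 -198.3] [131.1 150.4] 85.9
top stand 0.03 0.12 153 [ 0.5138 -0.1746  0.0771] 0.1196 [ 505.6 -189.1] [46.5 19.3] 56.7
top stand 0.125 0.149 153 [ 0.5451 -0.1893  0.1438] 0.149 [ 551.2 -191.8] [34.  97.2] 86.0
top stand 0.1515 0.16 440 [ 0.5266 -0.1952  0.1544] 0.1592 [ 550.7 -194.7] [44.5 97.4] 88.4
[[-0.92   0.391 -0.   ]
 [ 0.391  0.92  -0.001]
 [-0.    -0.001 -1.   ]]
```

View pics/crop1.png

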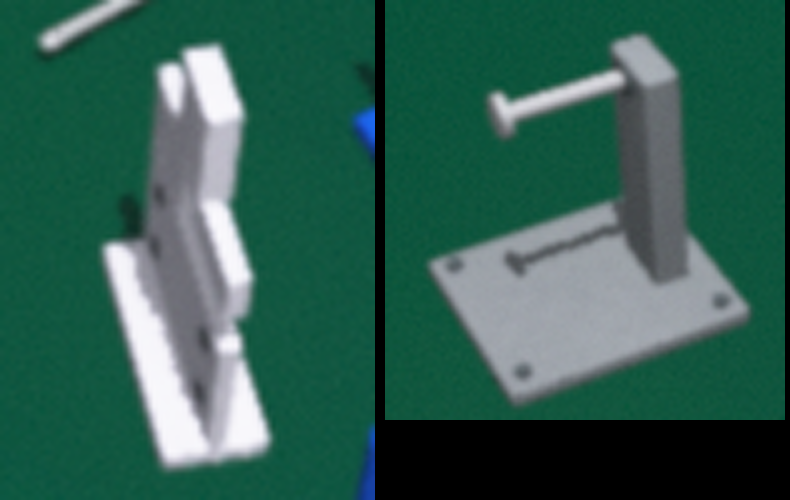

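The crop confirms the choice: an uncoloured bracket whose slot mouth is at its near, lower end. That makes the mouth direction about 68° in world (+x,+y). The stand's pin points about -4° (world +x) from the post. I move above the bracket first.

{"name": "arm_command", "arguments": {"targets": [[[-0.0447, -0.0268, 0, 0, 0, 0], [-0.0447, -0.0268, 0, 0, 0, 0], [-0.0447, -0.0268, 0, 0, 0, 0], [-0.0447, -0.0268, 0, 0, 0, 0], [-0.0447, -0.0268, 0, 0, 0, 0], [-0.0447, -0.0268, 0, 0, 0, 0], [-0.0447, -0.0268, 0, 0, 0, 0], [-0.0447, -0.0268, 0, 0, 0, 0], [-0.0447, -0.0268, 0, 0, 0, 0], [-0.0447, -0.0268, 0, 0, 0, -0.024]]], "jaw": 0.0918, "newtons": 35}}

```text
clock: 1.35
position: [0.5516, 0.1523, 0.2455]
ee_rot: [-0.589, -3.085, 0.0]
force: [1.1, 0.7, 0.4]
width: 0.997
gripper_force: 0.0
```

{"name": "arm_command", "arguments": {"targets": [[[0, 0, 0, 0, 0, 0], [0, 0, 0, 0, 0, 0]]]}}

```text
clock: 1.6
position: [0.5505, 0.1541, 0.2453]
ee_rot: [-0.59, -3.084, -0.0]
force: [-0.4, 0.5, 0.2]
width: 1.0
gripper_force: 0.0
```

```bash
cat > st.py <<'E'
from h import *
o=arm.observe(); M=R.from_rotvec(o['ee_rot']).as_matrix()
print(o['clock'],o['position'].round(4),'joints',o['joints'].round(2),'F',o['force'].round(1),'T',o['ft_torque'].round(2),o['width'],o['gripper_force']); print(M.round(3),'yaw_y',np.degrees(np.arctan2(M[1,1],M[0,1])).round(2))
E
python3 st.py
python3 - <<'E'
from h import *
a=np.load('pics/scene1.npz'); b=np.load('pics/top1.npz')
# pin: points height .14-.152 at stand between post and head
for nm,f,(s0,s1,t0,t1) in (('scene',a,(110,160,235,315)),('top',b,(205,300,430,480))):
    P=f['P'][s0:s1,t0:t1].reshape(-1,3)
    ok=(P[:,2]>.14)&(P[:,2]<.152)&(P[:,0]>.535)&(P[:,0]<.58)&(P[:,1]<-.15)&(P[:,1]>-.24)
    q=P[ok]; c=np.polyfit(q[:,0]-.558,q[:,1],1); print(nm,len(q),'y at .558',c[1],'slope deg',np.degrees(np.arctan(c[0])),'zmax',np.percentile(q[:,2],95))
E
```

```text
1.6 [0.5505 0.1541 0.2453] joints [-0.52  0.35  0.2   1.72 -0.08  1.08  0.9 ] F [-0.4  0.5  0.2] T [ 0.02 -0.02 -0.  ] 1.000226887108518 0.0
[[-0.929  0.369 -0.001]
 [ 0.369  0.929  0.   ]
 [ 0.001 -0.    -1.   ]] yaw_y 68.33
scene 94 y at .558 -0.1925439736347296 slope deg -4.205427717649085 zmax 0.15131658213404972
top 153 y at .558 -0.19730227175829704 slope deg -3.1156588040860864 zmax 0.1516587259497414
```

{"name": "arm_command", "arguments": {"targets": [[[0, -0.001, 0.03, 0, 0, 0], [0, 0, 0.03, 0, 0, 0], [0, 0, 0.025, 0, 0, 0], [0, 0, 0.015, 0, 0, 0], [0, 0, 0.008, 0, 0, 0], [0, 0, 0, 0, 0, 0]]]}}

```text
clock: 2.35
position: [0.5505, 0.1532, 0.1378]
ee_rot: [-0.589, -3.086, -0.0]
force: [0.2, 0.4, -0.6]
width: 1.001
gripper_force: 0.0
```

{"name": "arm_command", "arguments": {"targets": [[[0, 0, 0, 0, 0, 0], [0, 0, 0, 0, 0, 0], [0, 0, 0, 0, 0, 0], [0, 0, 0, 0, 0, 0], [0, 0, 0, 0, 0, 0], [0, 0, 0, 0, 0, 0]]], "jaw": 0.0}}

```text
clock: 3.1
position: [0.5506, 0.1528, 0.1377]
ee_rot: [-0.59, -3.086, -0.0]
force: [-0.2, -0.6, -0.1]
width: 0.396
gripper_force: 0.0
```

```bash
python3 st.py
```

```text
3.1 [0.5506 0.1528 0.1377] joints [-0.49  0.46  0.18  1.84 -0.11  0.85  0.93] F [-0.2 -0.6 -0.1] T [-0.   -0.02  0.05] 0.3963114882863873 0.0
[[-0.929  0.369 -0.   ]
 [ 0.369  0.929  0.   ]
 [ 0.    -0.    -1.   ]] yaw_y 68.35
```

{"name": "arm_command", "arguments": {"targets": [[[0, 0, 0, 0, 0, 0], [0, 0, 0, 0, 0, 0], [0, 0, 0, 0, 0, 0], [0, 0, 0, 0, 0, 0]]]}}

```text
clock: 3.6
position: [0.5506, 0.1528, 0.1376]
ee_rot: [-0.59, -3.086, -0.0]
force: [1.6, 0.4, -1.8]
width: 0.349
gripper_force: 35.0
```

{"name": "arm_command", "arguments": {"targets": [[[0, 0, -0.015, 0, 0, 0], [0, 0, -0.03, 0, 0, 0], [0, 0, -0.03, 0, 0, 0], [0, 0, -0.035, 0, 0, 0], [0, 0, -0.04, 0, 0, 0], [0, 0, -0.03, 0, 0, 0], [0, 0, -0.02, 0, 0, 0], [0, 0, 0, 0, 0, 0]]]}}

```text
clock: 4.6
position: [0.5512, 0.1528, 0.3398]
ee_rot: [0.59, 3.083, 0.003]
force: [0.3, -0.2, -3.4]
width: 0.346
gripper_force: 35.0
```

```bash
python3 st.py
```

```text
4.6 [0.5512 0.1528 0.3398] joints [-0.53  0.28  0.22  1.57 -0.06  1.29  0.89] F [ 0.3 -0.2 -3.4] T [-0.03  0.04 -0.02] 0.34557075172638596 34.997076988220215
[[-0.929  0.369  0.003]
 [ 0.369  0.929  0.001]
 [-0.002  0.002 -1.   ]] yaw_y 68.33
```

{"name": "arm_command", "arguments": {"targets": [[[0, -0.01, 0, 0, 0, -0.1], [0, -0.02, 0, 0, 0, -0.107], [0, -0.03, 0, 0, 0, -0.1]]]}}

```text
clock: 4.97
position: [0.5354, 0.0948, 0.3365]
ee_rot: [-0.103, -3.138, 0.001]
force: [0.1, -0.5, -3.0]
width: 0.347
gripper_force: 35.0
```

```bash
cat >> st.py <<'E'
import sys
if len(sys.argv)>2:
    d=np.array([float(sys.argv[1]),float(sys.argv[2]),float(sys.argv[3])])-o['position']; print('tool delta',(M.T@d).round(4))
E
python3 st.py 0.552 -0.280 0.340
```

```text
4.975 [0.5354 0.0948 0.3365] joints [-0.42  0.24  0.19  1.64 -0.05  1.27  1.28] F [ 0.1 -0.5 -3. ] T [-0.04  0.03  0.  ] 0.34713832026078656 34.99736487865448
[[-0.998  0.066 -0.002]
 [ 0.066  0.998 -0.   ]
 [ 0.002 -0.    -1.   ]] yaw_y 86.24
tool delta [-0.0412 -0.3729 -0.0034]
```

{"name": "arm_command", "arguments": {"targets": [[[-0.0041, -0.04, 0, 0, 0, 0], [-0.0041, -0.04, 0, 0, 0, 0], [-0.0041, -0.04, 0, 0, 0, 0], [-0.0041, -0.04, 0, 0, 0, 0], [-0.0041, -0.04, 0, 0, 0, 0], [-0.0041, -0.04, 0, 0, 0, 0], [-0.0041, -0.04, 0, 0, 0, 0], [-0.0041, -0.04, 0, 0, 0, 0], [-0.0041, -0.03, 0, 0, 0, 0], [-0.0041, -0.02, 0, 0, 0, 0]]]}}

```text
clock: 6.22
position: [0.5503, -0.2787, 0.3368]
ee_rot: [-0.114, -3.138, -0.0]
force: [-0.1, -0.4, -2.0]
width: 0.347
gripper_force: 35.0
```

{"name": "arm_command", "arguments": {"targets": [[[0, 0, 0, 0, 0, 0], [0, 0, 0, 0, 0, 0]]]}}

```text
clock: 6.48
position: [0.5513, -0.2758, 0.3373]
ee_rot: [-0.109, -3.139, -0.002]
force: [-0.4, 0.5, -3.2]
width: 0.347
gripper_force: 35.0
```

```bash
python3 st.py 0.552 -0.280 0.2026
```

```text
6.475 [ 0.5513 -0.2758  0.3373] joints [ 0.12  0.37  0.38  1.47 -0.14  1.32  2.01] F [-0.4  0.5 -3.2] T [0.12 0.05 0.01] 0.34739227636626724 34.99725937843323
[[-0.998  0.069 -0.001]
 [ 0.069  0.998  0.001]
 [ 0.001  0.001 -1.   ]] yaw_y 86.02
tool delta [-0.0011 -0.0044  0.1347]
```

{"name": "arm_command", "arguments": {"targets": [[[0, -0.004, 0.02, 0, 0, 0], [0, 0, 0.03, 0, 0, 0], [0, 0, 0.035, 0, 0, 0], [0, 0, 0.03, 0, 0, 0], [0, 0, 0.0147, 0, 0, 0], [0, 0, 0.005, 0, 0, 0], [0, 0, 0, 0, 0, 0], [0, 0, 0, 0, 0, 0]]]}}

```text
clock: 7.48
position: [0.5514, -0.2815, 0.2042]
ee_rot: [0.111, 3.138, -0.001]
force: [0.2, -0.5, -2.7]
width: 0.342
gripper_force: 35.0
```

```bash
python3 st.py 0.552 -0.280 0.2026; python3 - <<'E'
from h import *
s=grab('scene');t=grab('top')
for n,d in(('scene',s),('top',t)): np.savez('pics/%s2.npz'%n,P=cloud(d),px=d['pixels'])
A=cv2.resize(s['pixels'][60:220,190:330],None,fx=3.5,fy=3.5,interpolation=2);B=cv2.resize(t['pixels'][190:310,390:520],None,fx=2,fy=2,interpolation=2)
C=np.zeros((560,770,3),np.uint8);C[:A.shape[0],:A.shape[1]]=A;C[:B.shape[0],500:500+B.shape[1]]=B
cv2.imwrite('pics/c2.png',C[:,:,::-1])
E
```

```text
7.475 [ 0.5514 -0.2815  0.2042] joints [ 0.15  0.47  0.35  1.66 -0.18  1.04  2.05] F [ 0.2 -0.5 -2.7] T [ 0.02 -0.02  0.02] 0.3422678786259906 34.99707520008087
[[-0.997  0.071  0.002]
 [ 0.071  0.997 -0.001]
 [-0.002 -0.001 -1.   ]] yaw_y 85.94
tool delta [-0.0005  0.0016  0.0016]
```

View pics/c2.png

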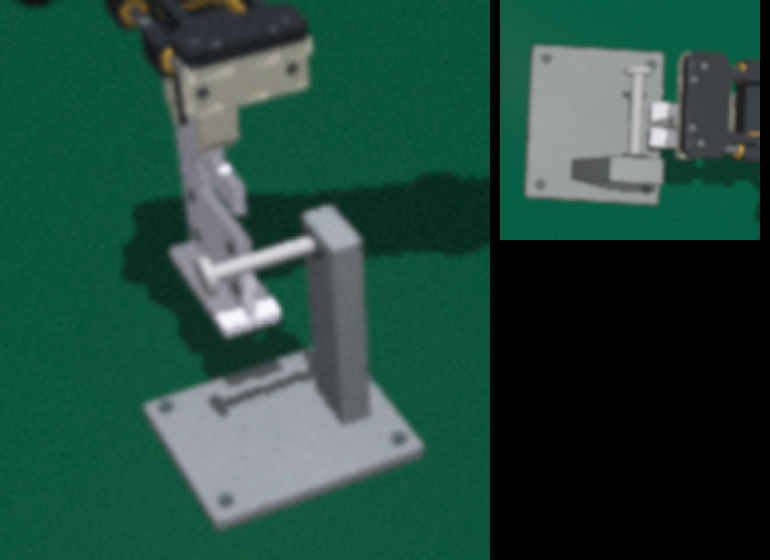

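The picture shows the bracket upright in the gripper with its mouth facing the pin. The pin runs from crop (205,270) to (315,242). I check the numbers from the depth map before inserting.

```bash
python3 - <<'E'
from h import *
for n in('scene','top'):
    f=np.load('pics/%s2.npz'%n); P=f['P'].reshape(-1,3); px=f['px'].reshape(-1,3).astype(int)
    pin=np.array([.558,-.1945]); ex=np.array([.9975,-.0706]); ey=np.array([.0706,.9975])
    L=np.c_[(P[:,:2]-pin)@ex,(P[:,:2]-pin)@ey,P[:,2]]
    g=(px.max(1)-px.min(1)<35)
    def show(k,m):
        q=L[m&g]; 
        if len(q)>3: print(n,k,len(q),'mean',(q.mean(0)*1e3).round(1),'2%',(np.percentile(q,2,0)*1e3).round(1),'98%',(np.percentile(q,98,0)*1e3).round(1))
    b=(L[:,1]>-.16)&(L[:,1]<-.02)&(abs(L[:,0])<.05)
    show('foot',b&(L[:,2]>.06)&(L[:,2]<.08)); 
    show('plate lo',b&(L[:,2]>.09)&(L[:,2]<.12)); show('plate hi',b&(L[:,2]>.15)&(L[:,2]<.172))
    p=(abs(L[:,1])<.015)&(abs(L[:,0])<.03)&(L[:,2]>.12); show('pin',p)
    show('head',(abs(L[:,1])<.02)&(L[:,0]<.05)&(L[:,0]>.033)&(L[:,2]>.12)); show('post',(abs(L[:,1])<.03)&(L[:,0]<-.03)&(L[:,0]>-.065)&(L[:,2]>.15)&(L[:,2]<.165))
E
```

```text
scene foot 255 mean [  4.3 -67.6  75.5] 2% [ -20.9 -133.    68.3] 98% [ 18.1 -33.9  79.4]
scene plate lo 149 mean [  0.2 -79.4 104.5] 2% [  -7.7 -131.9   90.4] 98% [  2.6 -32.6 119.6]
scene plate hi 114 mean [  0.2 -79.9 162.2] 2% [  -5.  -133.3  150.8] 98% [  2.5 -34.9 170.8]
scene pin 855 mean [1.000e-01 2.000e+00 2.581e+02] 2% [-28.5 -12.6 144.7] 98% [ 28.6  10.3 295. ]
scene head 117 mean [ 36.3   0.9 218.8] 2% [ 33.2 -12.2 136.4] 98% [ 40.5  11.2 293.8]
scene post 146 mean [-44.6   2.9 153.7] 2% [-56.5 -19.4 150.4] 98% [-32.9  23.1 156.3]
top foot 223 mean [ -0.3 -48.5  76.4] 2% [-19.1 -61.2  70.1] 98% [ 19.5 -38.5  79.2]
top plate lo 34 mean [ -0.6 -41.1 103.8] 2% [ -3.7 -51.   90.8] 98% [  4.  -38.3 119.4]
top plate hi 30 mean [-42.3 -22.4 154.6] 2% [-49.9 -25.3 152.2] 98% [-34.8 -20.4 157.1]
top pin 1052 mean [-1.000e-01 -2.800e+00  2.608e+02] 2% [-28.8 -14.2 147. ] 98% [ 28.7   6.1 296.2]
top head 122 mean [ 36.6  -3.5 209.1] 2% [ 33.2 -17.5 144. ] 98% [ 41.5   7.3 296.4]
top post 370 mean [-44.2  -2.5 154.5] 2% [-55.2 -23.9 150.9] 98% [-31.4  18.4 157.5]
```

{"name": "arm_command", "arguments": {"targets": [[[0, 0.005, 0.0015, 0, 0, 0], [0, 0.01, 0, 0, 0, 0], [0, 0.01, 0, 0, 0, 0], [0, 0.01, 0, 0, 0, 0], [0, 0.01, 0, 0, 0, 0], [0, 0, 0, 0, 0, 0]]]}}

```text
clock: 8.32
position: [0.5543, -0.235, 0.2015]
ee_rot: [0.109, 3.14, 0.001]
force: [0.5, -0.3, -2.1]
width: 0.347
gripper_force: 35.0
```

```bash
python3 st.py 0.5575 -0.196 0.2026
```

```text
8.325 [ 0.5543 -0.235   0.2015] joints [ 0.07  0.45  0.34  1.71 -0.17  1.02  1.98] F [ 0.5 -0.3 -2.1] T [0.01 0.02 0.03] 0.34651338200455656 34.99720752239227
[[-0.998  0.069  0.   ]
 [ 0.069  0.998  0.001]
 [-0.     0.001 -1.   ]] yaw_y 86.04
tool delta [-0.0005  0.0391 -0.0011]
```

{"name": "arm_command", "arguments": {"targets": [[[0, 0.01, -0.0005, 0, 0, 0], [0, 0.01, 0, 0, 0, 0], [0, 0.01, 0, 0, 0, 0], [0, 0.006, 0, 0, 0, 0], [0, 0.003, 0, 0, 0, 0], [0, 0, 0, 0, 0, 0], [0, 0, 0, 0, 0, 0]]]}}

```text
clock: 9.2
position: [0.5567, -0.1979, 0.2021]
ee_rot: [0.112, 3.14, -0.0]
force: [0.0, -0.0, -2.7]
width: 0.347
gripper_force: 35.0
```

```bash
python3 st.py 0.5575 -0.196 0.1915;python3 - <<'E'
from h import *
s=grab('scene');t=grab('top')
for n,d in(('scene',s),('top',t)): np.savez('pics/%s3.npz'%n,P=cloud(d),px=d['pixels'])
A=cv2.resize(s['pixels'][90:210,210:330],None,fx=4.5,fy=4.5,interpolation=2);B=cv2.resize(t['pixels'][190:310,390:520],None,fx=1.7,fy=1.7,interpolation=2)
C=np.zeros((560,770,3),np.uint8);C[:A.shape[0],:A.shape[1]]=A;C[:B.shape[0],545:545+B.shape[1]]=B[:,:225]
cv2.imwrite('pics/c3.png',C[:,:,::-1])
E
```

```text
9.2 [ 0.5567 -0.1979  0.2021] joints [ 0.01  0.43  0.34  1.74 -0.16  1.01  1.91] F [ 0.  -0.  -2.7] T [ 0.05 -0.06  0.01] 0.3466014425046997 34.99712347984314
[[-0.997  0.071  0.   ]
 [ 0.071  0.997 -0.   ]
 [-0.    -0.    -1.   ]] yaw_y 85.91
tool delta [-0.0007  0.002   0.0106]
```

View pics/c3.png

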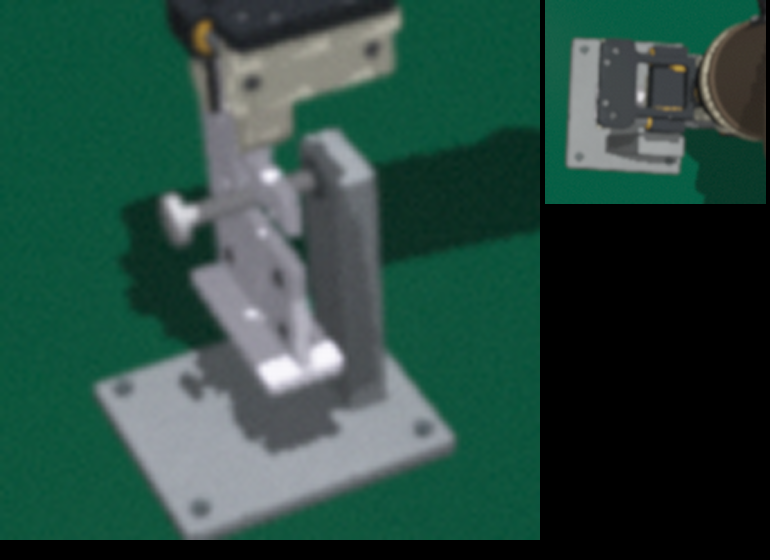

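The picture shows the pin passing through the slot, with its head (180,220) on the free side and the plate between head and post. Now I lower.

{"name": "arm_command", "arguments": {"targets": [[[0, 0.0015, 0.002, 0, 0, 0], [0, 0, 0.003, 0, 0, 0], [0, 0, 0.003, 0, 0, 0], [0, 0, 0.0015, 0, 0, 0], [0, 0, 0, 0, 0, 0], [0, 0, 0, 0, 0, 0]]]}}

```text
clock: 10.05
position: [0.5569, -0.196, 0.1926]
ee_rot: [0.111, 3.139, -0.0]
force: [0.3, -1.0, -2.6]
width: 0.346
gripper_force: 35.0
```

```bash
python3 st.py 0.5575 -0.196 0.1905
```

```text
10.05 [ 0.5569 -0.196   0.1926] joints [ 0.01  0.43  0.33  1.75 -0.17  0.99  1.91] F [ 0.3 -1.  -2.6] T [ 0.11 -0.02  0.08] 0.34631538654799177 34.99703764915466
[[-0.997  0.071  0.   ]
 [ 0.071  0.997 -0.   ]
 [-0.    -0.    -1.   ]] yaw_y 85.94
tool delta [-0.0006  0.      0.0021]
```

{"name": "arm_command", "arguments": {"targets": [[[0, 0, 0.001, 0, 0, 0], [0, 0, 0, 0, 0, 0]]]}}

```text
clock: 10.3
position: [0.5568, -0.1959, 0.1915]
ee_rot: [-0.111, -3.14, -0.0]
force: [-0.4, -0.3, -3.3]
width: 0.346
gripper_force: 35.0
```

{"name": "arm_command", "arguments": {"targets": [[[0, 0, 0.001, 0, 0, 0], [0, 0, 0, 0, 0, 0]]]}}

```text
clock: 10.55
position: [0.5569, -0.196, 0.1906]
ee_rot: [0.111, 3.139, -0.0]
force: [-0.2, 0.6, -2.3]
width: 0.347
gripper_force: 35.0
```

{"name": "arm_command", "arguments": {"targets": [[[0, 0, 0.0008, 0, 0, 0], [0, 0, 0, 0, 0, 0], [0, 0, 0, 0, 0, 0]]]}}

```text
clock: 10.92
position: [0.557, -0.196, 0.1903]
ee_rot: [0.111, 3.139, 0.0]
force: [-2.6, -0.9, 5.8]
width: 0.346
gripper_force: 35.0
```

Force has changed sign, so the bracket rests on the pin. Now I release gently.

{"name": "arm_command", "arguments": {"targets": [[[0, 0, -0.0003, 0, 0, 0], [0, 0, 0, 0, 0, 0], [0, 0, 0, 0, 0, 0]]], "newtons": 5}}

```text
clock: 11.3
position: [0.5571, -0.196, 0.1903]
ee_rot: [0.111, 3.139, -0.0]
force: [-1.9, 0.6, 4.9]
width: 0.35
gripper_force: 5.0
```

{"name": "arm_command", "arguments": {"targets": [[[0, 0, 0, 0, 0, 0], [0, 0, 0, 0, 0, 0], [0, 0, 0, 0, 0, 0], [0, 0, 0, 0, 0, 0]]], "jaw": 0.065}}

```text
clock: 11.8
position: [0.5568, -0.196, 0.1899]
ee_rot: [-0.111, -3.14, -0.0]
force: [0.2, 0.0, -0.4]
width: 0.694
gripper_force: 0.0
```

```bash
python3 st.py; python3 - <<'E'
from h import *
s=grab('scene')
A=cv2.resize(s['pixels'][90:210,210:330],None,fx=4.5,fy=4.5,interpolation=2)
cv2.imwrite('pics/c4.png',A[:,:,::-1])
E
```

```text
11.8 [ 0.5568 -0.196   0.1899] joints [ 0.01  0.44  0.33  1.75 -0.17  0.98  1.91] F [ 0.2  0.  -0.4] T [0.01 0.01 0.  ] 0.693879799181687 0.0
[[-0.997  0.071 -0.   ]
 [ 0.071  0.997  0.   ]
 [ 0.     0.    -1.   ]] yaw_y 85.94
```

View pics/c4.png

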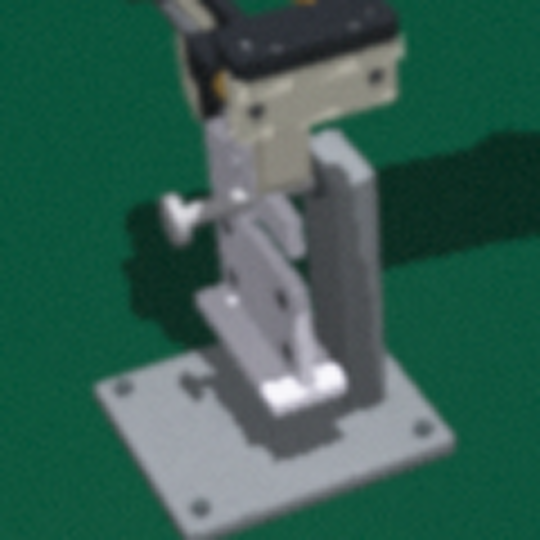

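The bracket hangs upright on the pin (230,200) and the fingers are open and clear of it. I retreat straight up.

{"name": "arm_command", "arguments": {"targets": [[[0, 0, -0.01, 0, 0, 0], [0, 0, -0.02, 0, 0, 0], [0, 0, -0.03, 0, 0, 0], [0, 0, -0.03, 0, 0, 0], [0, 0, -0.03, 0, 0, 0], [0, 0, -0.03, 0, 0, 0], [0, 0, 0, 0, 0, 0], [0, 0, 0, 0, 0, 0]]]}}

```text
clock: 12.85
position: [0.5566, -0.1959, 0.3399]
ee_rot: [-0.111, -3.14, -0.0]
force: [-0.1, -0.4, -0.1]
width: 0.706
gripper_force: 0.0
```

{"name": "arm_command", "arguments": {"targets": [[[0, 0, 0, 0, 0, 0], [0, 0, 0, 0, 0, 0], [0, 0, 0, 0, 0, 0], [0, 0, 0, 0, 0, 0], [0, 0, 0, 0, 0, 0], [0, 0, 0, 0, 0, 0], [0, 0, 0, 0, 0, 0], [0, 0, 0, 0, 0, 0]]]}}

```text
clock: 13.85
position: [0.5568, -0.196, 0.34]
ee_rot: [0.111, 3.14, 0.0]
force: [0.0, 1.2, 1.3]
width: 0.709
gripper_force: 0.0
```

```bash
python3 st.py; python3 - <<'E'
from h import *
s=grab('scene'); save(s,'scene5.png')
a=np.load('pics/scene1.npz')['px'].astype(int); 
d=(abs(s['pixels'].astype(int)-a).max(2)>60)
for n,(r0,r1,c0,c1) in dict(drive=(225,310,175,268),screw=(180,230,328,405),tray=(365,480,298,412)).items(): print(n,d[r0:r1,c0:c1].sum())
A=cv2.resize(s['pixels'][90:210,210:330],None,fx=4.5,fy=4.5,interpolation=2)
cv2.imwrite('pics/c5.png',A[:,:,::-1])
E
```

```text
13.85 [ 0.5568 -0.196   0.34  ] joints [-0.02  0.32  0.37  1.54 -0.12  1.31  1.86] F [0.  1.2 1.3] T [0.04 0.01 0.01] 0.7089625457157165 0.0
[[-0.997  0.071  0.   ]
 [ 0.071  0.997  0.   ]
 [-0.     0.    -1.   ]] yaw_y 85.94
drive 0
screw 70
tray 0
```

View pics/c5.png

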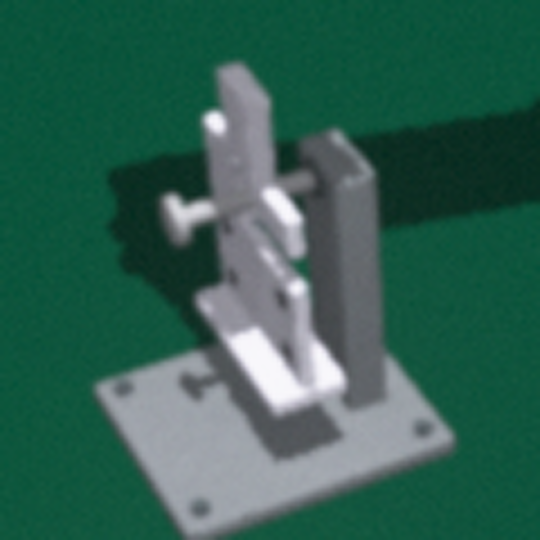

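The bracket hangs free and upright, with the pin in the notch near (240,205). The pixel change around the screwdriver must be the arm's shadow, as nothing ever came below 0.2 m there.

```bash
python3 -c "
from cell import arm
print(arm.sign_off())"
```

```text
the job is handed in; nothing more can be done
None
```

The bracket hangs freely and upright on the pin, seated at the top of the notch, and I handed the job in at about 14 s; the drive and tray show no change in the images, and I took the small change near the screwdriver to be the arm's shadow without checking it further.

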